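# Set the straightedge against both stop bolts of the jig

## Robot

A 7-joint arm with a two-finger parallel gripper is mounted at the origin on the work surface. World frame = base frame: x ahead of the robot, y to its left, z up, the work surface at z = 0. Lengths are in m, angles in rad, forces in N, time in s.
With the tool pointing down it reaches from about 0.4 to 0.925 m from the base axis. Payload 4.1 kg.
Tool frame: the origin (TCP) lies between the finger pads; the fingertips stand 17 mm ahead of it and the grasp point (between the pads) lies 2 mm behind it (manip.nose_length is the distance from the TCP to the fingertips, in m); z points along the fingers, y is the line along which they close (so a half turn about z gives the same grasp; the last joint's range is limited). The gripper opens to 85 mm and grips with 20 to 120 N. Pads are 22 mm wide; open, the fingers measure 114 mm over their backs; the gripper's body (76 mm by 85 mm) begins 54 mm behind the grasp point. The pads swing forward as they close: fully open they stand 13 mm farther back than shut.
Start: joints at [-1.43, 0.398, 0.045, 1.537, -0.019, 1.207, -0.051], TCP at [0.154, 0.631, 0.248] pointing down, gripper open.
Joint ranges: [-2.82, 2.82], [-0.49, 2.23], [-1.37, 1.46], [0, 2.46], [-1.36, 4.5], [0.23, 2], [-2.94, 2.94]. Speed limits (rad/s): [2.57, 2.57, 3.14, 3.14, 3.14, 3.14, 3.14].

## Interface

Orientations are given as a unit quaternion [x, y, z, w].
In Python, from station import manip gives the robot as it stands. Calls block until the motion is done:
- manip.goto(position, orientation): joint-space move of the TCP to a pose.
- manip.servo_line(position, velocity=0.15, rotation=None, until_force=None): straight line of the TCP; rotation=None keeps the orientation; velocity is the mean speed in m/s. With until_force (N) it stops when the force on the tool has changed by that much, and returns True; else False.
- manip.set_joints(angles): joint-space move.
- manip.open_gripper() and manip.gripper_close(effort=None): open the fingers fully, or close them until they stop; effort is the grip in N (None keeps the last).
- manip.dwell(seconds).
- manip.solve_ik(position, orientation): joint angles nearest the present ones, or None.
- manip.grab_frame(name): name is "scene" or "top"; returns (picture, depth): 384x512x3 uint8, red, green, blue; 384x512 float32, m along the optical axis (not along the pixel's ray), 0 where there is no reading.
- manip.camera_model(name): a dict with "camera_matrix" (3x3 intrinsics, pixels), "rvec" (rotation vector, rad) and "tvec" (3), from world to camera coordinates, as OpenCV has them. Camera axes: x right, y down, z forward; pixel columns grow to the right and rows downward; lengths in m; the calibration is good to about 2 mm. A picture is of the moment at which its call begins. camera_model takes no time and is no camera call.
A pose or a line that the arm cannot do raises manip.Unreachable and nothing moves.
- manip.close_job(): hands the job in; it is judged then, once.
Trained networks look in the newest picture that a camera, given by its name, has taken for a name from the list of things; names that differ only in an ending like _2 or _b are one class to them, and where a whole thing is asked for, a point or a joint stands for the part that bears it (a point fixed in the world has none). Each returns a list of dicts, best first, with "conf" (0 to 1); they miss things now and then, are a little off and sometimes report something else, mostly with a low value. They report only what shows in the picture. A call takes as long as a camera call.
- manip.trace(camera, target): "region" (384x512 bool, what is visible of it).
- manip.tip_of(camera, target): "location" ([x, y, z] in m, in the coordinates of the camera as it stood for that picture, good to about 4 mm: a listed point, or the origin of a listed thing).
Readings, each from a call of its own:
- manip.current_time(): time.
- manip.current_qpos(): joint angles.
- manip.current_qd(): joint speeds.
- manip.current_joint_torque(): joint torques, N m.
- manip.current_tcp_pos(): TCP position.
- manip.current_orientation(): TCP orientation.
- manip.current_wrist_force(): force on the tool from outside, world axes, zero at the start.
- manip.current_moment(): the same for the moment, N m.
- manip.current_width(): finger opening in m.
- manip.current_gripper_force(): force on a finger pad.
Only numpy, scipy, OpenCV 4.12 (cv2) and the standard library are available. Lean on these libraries where they do the work, as an engineer would, in place of code of your own. Each camera call takes 0.05 s, during which the arm holds its last target. There are 200 camera calls.

## Task

Lay the aluminium straightedge flat on the plywood jig board and slide it gently up to the two stop bolts until its long true edge bears on the ends of both bolts at once, so that the line is set for rasping. Leave it lying there in touch with both bolts, let go of it, and do not disturb the other things on the bench.

Things in the scene. Friction and masses are not known exactly. Their poses are not given: they have to be found in the camera images.
- straightedge: 0.3 to 0.55 kg aluminium plate 10 mm thick, 200 mm long along its y; origin on the underside, midway. True edge: the unbroken 200 mm side at x = +25 mm. Back edge stepped: x = -25 mm over the middle 120 mm, -1 mm at the ends. Grip rib on top, 90 mm long (y -45 to 45), x from -18 to -2 mm, its top 35.5 mm above the underside. Starts on the bench beside the jig.
- jig: plywood jig board fixed to the bench, 220 (x) x 240 (y) x 18 mm thick, to left or right of the middle of the bench; origin under its centre, top 18 mm above it. Two stop blocks stand on it, front faces at x = +75 mm, y = +65 and -65 mm; in front of them (smaller x) the board is free for the straightedge, which slides easily (friction about 0.3 to 0.4).
- stop_left: steel stop block on the jig board, 30 (x) x 36 x 24 mm high; origin at the middle of its front face's lower edge. From that face a rigid 12 mm bolt with a ball end (bolt_left_c0: its centre) sticks out along -x, its axis 8 mm above the board, its end 8 to 22 mm in front of the face: each bolt differs and no reading tells how far, so feel or look. At y = +65 mm on the board.
- stop_right: steel stop block on the jig board, 30 (x) x 36 x 24 mm high; origin at the middle of its front face's lower edge. From that face a rigid 12 mm bolt with a ball end (bolt_right_c0: its centre) sticks out along -x, its axis 8 mm above the board, its end 8 to 22 mm in front of the face: each bolt differs and no reading tells how far, so feel or look. At y = -65 mm. Over 30 N on a bolt is too much.
- tin: bystander: tin can, 66 mm across, 100 mm high; origin under its centre
- foam_form: bystander: blue foam form, 130 x 70 x 45 mm; origin under its centre
- sanding_block: bystander: cork sanding block, 110 x 60 x 40 mm; origin under its centre
- pliers: bystander: pliers lying flat, 160 mm long along x, 10 mm high; origin on the underside near mid-length
- offcut: bystander: wooden offcut, 35 x 90 x 20 mm high, lying on the near edge of the jig board; origin under its centre

How it is judged:
By the outcome, as a careful person would: the job done as asked, in the order asked, and still so for the second after the job is handed in, with the robot touching nothing.
It also fails if it takes over 64 s, if anything falls off the work surface, if the arm or the gripper's body presses on something with over 40 N, if the wrist force passes 120 N, or if a joint passes its speed limit or range.

## Working session

There is one attempt and no reset: what is moved stays moved. The work goes in short steps, each a Python script; the robot and the scene stay as the last script left them, time stands still between calls to the robot, and variables do not carry over. Pictures are saved under pics/ and viewed, at most 10 in all, crops included, and the job is handed in when it is done.

```bash
mkdir -p pics; ls; cat > h.py <<'E'
from station import manip
import numpy as np, cv2
def cam(n):
    m=manip.camera_model(n); R=cv2.Rodrigues(np.array(m["rvec"],float))[0]
    return np.array(m["camera_matrix"]),R,np.array(m["tvec"],float).ravel()
def toworld(n,p):
    K,R,t=cam(n); return R.T@(np.array(p)-t)
def cloud(n,depth,mask):
    K,R,t=cam(n); v,u=np.nonzero(mask&(depth>0)); z=depth[v,u]
    P=np.stack([(u-K[0,2])*z/K[0,0],(v-K[1,2])*z/K[1,1],z],1)
    return (P-t)@R
def save(n,im): cv2.imwrite(f"pics/{n}.png",im[:,:,::-1])
E
python3 - <<'E'
from h import *
np.set_printoptions(precision=4,suppress=True)
for n in ("scene","top"):
    im,d=manip.grab_frame(n); save(n+"0",im)
    np.savez(f"{n}0.npz",d=d,im=im)
    K,R,t=cam(n); print(n,"cam at",-R.T@t, K[0,0])
    for o in ("straightedge","jig","stop_left","stop_right","bolt_left_c0","bolt_right_c0","tin","foam_form","sanding_block","pliers","offcut"):
        r=manip.tip_of(n,o); print(n,o,[(round(x["conf"],2),toworld(n,x["location"])) for x in r[:2]])
print(manip.current_time(), manip.current_tcp_pos(), manip.current_orientation(),manip.current_wrist_force())
E
```

```text
pics
station.py
scene cam at [1.177  0.4559 1.0039] 366.8724525980119
scene straightedge [(0.7, array([ 0.5543,  0.1829, -0.0022]))]
scene jig [(0.75, array([ 0.5502, -0.1841, -0.    ])), (0.58, array([ 0.61  , -0.1008,  0.0143]))]
scene stop_left [(0.56, array([ 0.6132, -0.102 ,  0.0131]))]
scene stop_right [(0.47, array([ 0.641 , -0.2304,  0.0165])), (0.44, array([ 0.5524, -0.1833,  0.0004]))]Traceback (most recent call last):
  File "<stdin>", line 8, in <module>
ValueError: it knows: foam_form, jig, offcut, pliers, sanding_block, stop_left, stop_right, straightedge, tin
```

```bash
python3 - <<'E'
from h import *
np.set_printoptions(precision=4,suppress=True)
for n in ("scene","top"):
    im,d=manip.grab_frame(n); save(n+"0",im)
    np.savez(f"{n}0.npz",d=d,im=im)
    K,R,t=cam(n); print(n,"cam at",-R.T@t, K[0,0],"zaxis",R[2])
    for o in ("straightedge","jig","stop_left","stop_right","tin","foam_form","sanding_block","pliers","offcut"):
        r=manip.tip_of(n,o); print(n,o,[(round(x["conf"],2),toworld(n,x["location"])) for x in r[:2]])
    for o in ("straightedge","jig"):
        for x in manip.trace(n,o)[:1]:
            m=x["region"]; np.save(f"{n}_{o}.npy",m); P=cloud(n,d,m)
            print(o,x["conf"],m.sum(),"z pct",np.percentile(P[:,2],[5,50,95]),"rect",cv2.minAreaRect(P[:,:2].astype(np.float32)))
print(manip.current_time(), manip.current_tcp_pos(), manip.current_orientation(),manip.current_wrist_force())
E
```

```text
scene cam at [1.177  0.4559 1.0039] 366.8724525980119 zaxis [-0.4588 -0.3947 -0.7961]
scene straightedge [(0.74, array([ 0.5506,  0.1841, -0.0018]))]
scene jig [(0.65, array([ 0.5546, -0.1816, -0.0012]))]
scene stop_left []
scene stop_right [(0.6, array([ 0.6417, -0.2316,  0.0179]))]
scene tin [(0.58, array([ 0.792 , -0.0234,  0.0001]))]
scene foam_form [(0.62, array([ 0.6415, -0.4775,  0.0009]))]
scene sanding_block [(0.7, array([ 0.6139,  0.4671, -0.0002]))]
scene pliers [(0.63, array([ 0.7698,  0.1742, -0.0006]))]
scene offcut [(0.73, array([0.6164, 0.466 , 0.0008])), (0.53, array([ 0.4615, -0.1649,  0.0163]))]
straightedge 0.84 693 z pct [0.0053 0.0101 0.0359] rect ((0.5501958727836609, 0.1797025203704834), (0.21236905455589294, 0.05354032665491104), 45.31239700317383)
jig 0.56 3117 z pct [0.009  0.018  0.0365] rect ((0.5475462675094604, -0.19195972383022308), (0.2407078891992569, 0.2562198042869568), 11.496862411499023)
top cam at [ 0.5284 -0.0092  1.3167] 361.9569759328446 zaxis [ 0.0785 -0.002  -0.9969]
top straightedge [(0.84, array([ 0.5564,  0.1857, -0.    ]))]
top jig [(0.64, array([ 0.5528, -0.1817, -0.0013]))]
top stop_left [(0.55, array([ 0.7695,  0.1826, -0.0003])), (0.43, array([ 0.6143, -0.103 ,  0.0204]))]
top stop_right [(0.66, array([ 0.6331, -0.2303,  0.0183]))]
top tin [(0.84, array([ 0.7903, -0.02  , -0.0017]))]
top foam_form [(0.84, array([ 0.6409, -0.4783,  0.0028]))]
top sanding_block [(0.71, array([ 0.6151,  0.4721, -0.001 ]))]
top pliers [(0.71, array([ 0.7721,  0.1778, -0.0032]))]
top offcut []
straightedge 0.66 642 z pct [0.004  0.0115 0.0378] rect ((0.5580621361732483, 0.1863538920879364), (0.1951931267976761, 0.05312115326523781), 46.07017517089844)
jig 0.88 3952 z pct [0.0134 0.0185 0.0327] rect ((0.5553107261657715, -0.18425582349300385), (0.22764715552330017, 0.2493361532688141), 11.433821678161621)
1.45 [0.1543 0.6315 0.2484] [0.1195 0.9928 0.0001 0.    ] [-0.3519 -0.1065 -0.024 ]
```

View pics/scene0.png

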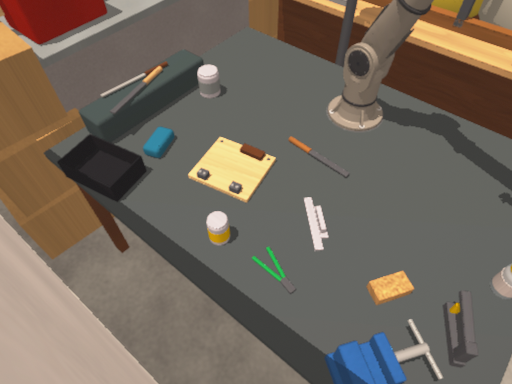

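View pics/top0.png

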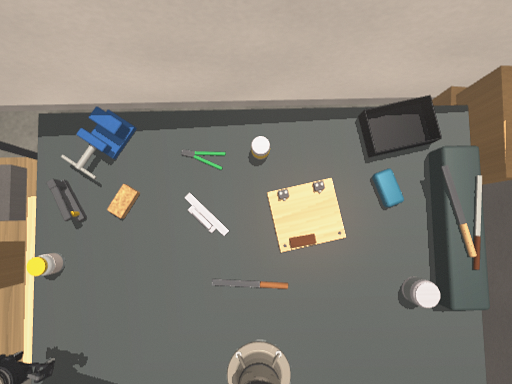

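The scene view shows the straightedge at about (313,222), the jig at (232,168) and its stops at (203,174) and (236,187). In the top view the straightedge runs from (187,196) to (227,234) with its rib on the lower-left side, so the true edge faces +x/-y. The jig is at (307,215), the stops at (283,194) and (319,186), and the offcut at (302,241). Next I'll refine the poses from both depth clouds and check IK.

```bash
cat >> h.py <<'E'
from scipy.spatial.transform import Rotation as Ro
def down(psi): return (Ro.from_euler('z',psi)*Ro.from_euler('x',np.pi)).as_quat()
E
python3 - <<'E'
from h import *
np.set_printoptions(precision=4,suppress=True)
def axis(P):
    c=P.mean(0); w,v=np.linalg.eigh(np.cov((P-c).T)); return c,np.degrees(np.arctan2(*v[::-1,1]))%180
for n in ("scene","top"):
    d=np.load(n+"0.npz")["d"]; 
    P=cloud(n,d,np.ones_like(d,bool))
    S=P[np.linalg.norm(P[:,:2]-[.555,.185],axis=1)<.13]
    rib=S[(S[:,2]>.027)&(S[:,2]<.05)]; pl=S[(S[:,2]>.006)&(S[:,2]<.05)]
    print(n,"rib",len(rib),axis(rib[:,:2]),np.median(rib[:,2]),cv2.minAreaRect(rib[:,:2].astype(np.float32)))
    print(" plate",len(pl),axis(pl[:,:2]),np.median(pl[pl[:,2]<.02,2]),cv2.minAreaRect(pl[:,:2].astype(np.float32)))
    J=P[np.linalg.norm(P[:,:2]-[.555,-.184],axis=1)<.17]
    b=J[(J[:,2]>.012)&(J[:,2]<.024)]; r=cv2.minAreaRect(b[:,:2].astype(np.float32)); print(" board",r,np.median(b[:,2]))
    hi=J[(J[:,2]>.030)&(J[:,2]<.05)]; 
    th=np.radians(11.4); R=np.array([[np.cos(th),np.sin(th)],[-np.sin(th),np.cos(th)]])
    q=(hi[:,:2]-[.554,-.184])@R.T
    for nm,m in (("L",(q[:,0]>.04)&(q[:,1]>.03)),("R",(q[:,0]>.04)&(q[:,1]<-.03)),("off",q[:,0]<-.03)):
        if m.sum(): print(" ",nm,m.sum(),"jigframe",q[m].mean(0),q[m].min(0),q[m].max(0),"z",np.median(hi[m,2]),"world",hi[m,:2].mean(0))
for psi in (45,-135):
  for dp in (0,56):
    p=[.55,.18,.15] if dp==0 else [.55,-.18,.15]
    print(psi+dp, manip.solve_ik(p,down(np.radians(psi+dp))))
for psi in (11,191,-169): print(psi,manip.solve_ik([.53,-.18,.06],down(np.radians(psi))))
E
```

```text
scene rib 137 (array([0.5509, 0.1916]), np.float64(45.42731085073152)) 0.034620393152647755 ((0.5486894249916077, 0.189793661236763), (0.09141646325588226, 0.01595551148056984), 45.36186599731445)
 plate 650 (array([0.5638, 0.185 ]), np.float64(46.38320483306556)) 0.009566681776419492 ((0.5662125945091248, 0.1740836650133133), (0.16898208856582642, 0.13744261860847473), 82.98763275146484)
 board ((0.5537792444229126, -0.1838957816362381), (0.2252470999956131, 0.24337933957576752), 11.298016548156738) 0.017917624660676035
  L 97 jigframe [0.0927 0.0669] [0.0749 0.0481] [0.1061 0.0838] z 0.041804972556842235 world [ 0.6317 -0.1   ]
  R 93 jigframe [ 0.0923 -0.0625] [ 0.0756 -0.0822] [ 0.1061 -0.0461] z 0.0409838794972876 world [ 0.6568 -0.2271]
  off 196 jigframe [-0.0839  0.0374] [-0.1043 -0.0101] [-0.0651  0.0805] z 0.03762616863772142 world [ 0.4644 -0.1639]
top rib 117 (array([0.5498, 0.1922]), np.float64(45.944768572458266)) 0.03625778733217514 ((0.5496044158935547, 0.19258913397789001), (0.0880926251411438, 0.015920916572213173), 45.67319869995117)
 plate 669 (array([0.5585, 0.18
[... 379 characters left out ...]
9133932 world [ 0.6292 -0.0996]
  R 93 jigframe [ 0.0904 -0.0615] [ 0.0702 -0.0795] [ 0.1066 -0.0435] z 0.04260560732397224 world [ 0.6547 -0.2265]
  off 258 jigframe [-0.0844  0.0376] [-0.1038 -0.0072] [-0.0657  0.0828] z 0.03843662394899572 world [ 0.4638 -0.1638]
45 [-0.8951  0.4392  0.6534  1.831  -0.3171  0.9774 -0.8931]
101 [-0.3806  0.4927  0.826   1.8337 -0.4255  1.0021  0.8135]
-135 [-0.5818  0.3745  0.2405  1.823  -0.1068  0.9566  2.0605]
-79 [-0.6022  0.754   1.2649  1.8378 -0.7886  1.1689 -2.0148]
11 [-0.3075  0.5763  0.7322  1.9416 -0.5211  0.8209 -0.6676]
191 [-0.3232  0.5852  0.7553  1.9419 -0.5405  0.827   2.4909]
-169 [-0.3232  0.5852  0.7553  1.9419 -0.5405  0.827   2.4909]
```

```bash
cat >> h.py <<'E'
TH=np.radians(11.4); C=np.array([.554,-.1818])
def jig(x,y,z): 
    c,s=np.cos(TH),np.sin(TH); return [C[0]+c*x-s*y, C[1]+s*x+c*y, z]
E
python3 - <<'E'
from h import *
np.set_printoptions(precision=4,suppress=True)
q=down(np.radians(45.6)); x,y=.550,.192
manip.goto([x,y,.13],q)
print(manip.servo_line([x,y,.031],velocity=.08,until_force=6), manip.current_tcp_pos())
manip.gripper_close(60); print("w",manip.current_width(),manip.current_gripper_force(),manip.current_tcp_pos())
manip.servo_line([x,y,.15],velocity=.1)
print("w",manip.current_width(),manip.current_wrist_force(),manip.current_moment(),manip.current_time())
im,d=manip.grab_frame("scene"); save("lift",im[100:300,200:460])
for r in manip.trace("scene","straightedge")[:1]:
    P=cloud("scene",d,r["region"]); print(r["conf"],np.percentile(P[:,2],[5,25,50,75,95]))
E
```

```text
False [0.5505 0.1921 0.0316]
w 0.014634355070854964 61.28283619880676 [0.5502 0.1921 0.0313]
w 0.01493310029831988 [-0.4956 -0.0089 -2.8114] [ 0.0573 -0.0131 -0.0045] 6.9833
0.66 [0.124  0.1265 0.1278 0.1299 0.1529]
```

View pics/lift.png

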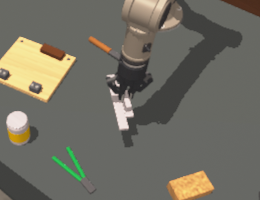

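The crop shows the straightedge held level in the gripper, around pixel (120,105). Next I'll set it down on the board.

```bash
python3 - <<'E'
from h import *
np.set_printoptions(precision=4,suppress=True)
q=down(TH+np.pi/2); p=lambda z: jig(.008,0,z)
manip.goto(p(.13),q)
manip.servo_line(p(.056),velocity=.1)
f0=manip.current_wrist_force()
hit=manip.servo_line(p(.046),velocity=.015,until_force=2.5); print(hit,manip.current_tcp_pos(),f0,manip.current_wrist_force())
manip.open_gripper(); print(manip.current_wrist_force())
manip.servo_line(p(.16),velocity=.12)
# get back out of the top camera's way and look
im,d=manip.grab_frame("scene"); save("placed",cv2.resize(im[120:220,150:330],None,fx=4,fy=4))
for n in ("scene",):
  for o in ("straightedge",):
    for r in manip.trace(n,o)[:1]:
      P=cloud(n,d,r["region"]); c,s=np.cos(TH),np.sin(TH); Q=(P[:,:2]-C)@np.array([[c,-s],[s,c]])
      print(o,r["conf"],np.percentile(P[:,2],[5,50,95]),cv2.minAreaRect(Q.astype(np.float32)),Q.min(0),Q.max(0))
print(manip.current_time())
E
```

```text
True [ 0.5621 -0.1802  0.0492] [ 0.3897 -0.8223 -2.5871] [ 1.3826 -0.1786  5.6086]
[ 0.3567 -0.8111  0.1251]
straightedge 0.97 [0.0176 0.0285 0.0535] ((0.00901084579527378, -0.00803454965353012), (0.0788654312491417, 0.207964226603508), 0.36072930693626404) [-0.0301 -0.1119] [0.0488 0.0961]
11.7417
```

View pics/placed.png

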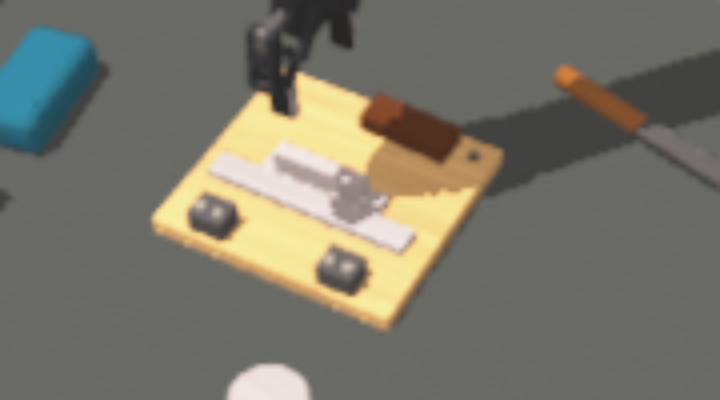

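The picture shows the straightedge lying flat, roughly parallel to the stop line and short of both stops, which are at (213,215) and (342,270) in the crop. I'll push the back edge with closed fingers.

```bash
cat >> h.py <<'E'
def injig(p):
    c,s=np.cos(TH),np.sin(TH); return np.array([[c,s],[-s,c]])@(np.array(p)[:2]-C)
U=np.array([np.cos(TH),np.sin(TH)])
E
python3 - <<'E'
from h import *
np.set_printoptions(precision=4,suppress=True)
q=down(TH); manip.gripper_close(20)
z=.038; x0=-.027
def push(y,F):
    f0=manip.current_wrist_force(); 
    hit=manip.servo_line(jig(.022,y,z),velocity=.015,until_force=F)
    f=manip.current_wrist_force(); print(y,hit,"tcp",injig(manip.current_tcp_pos())*1000,"F",np.dot((f-f0)[:2],U),f-f0,manip.current_time())
    return hit
manip.goto(jig(x0,-.003,.10),q)
print(manip.servo_line(jig(x0,-.003,z),velocity=.06,until_force=5),manip.current_tcp_pos())
push(-.003,4)
for y in (.04,-.045):
    x=injig(manip.current_tcp_pos())[0]
    manip.servo_line(jig(x-.007,injig(manip.current_tcp_pos())[1],z),velocity=.04)
    manip.servo_line(jig(x-.007,y,z),velocity=.06)
    push(y,4)
E
```

```text
False [ 0.5285 -0.1903  0.0384]
-0.003 True tcp [ 2.6306 -2.6667] F -0.17812405371026732 [-0.3784  0.9754  0.5305] 16.8167
0.04 True tcp [ 2.7064 40.2771] F 0.7675921849083168 [ 0.8419 -0.2919 -0.0059] 18.7833
-0.045 True tcp [  2.8691 -44.7934] F 0.33613697710174784 [ 0.5134 -0.8454  0.6368] 21.475
```

```bash
python3 - <<'E'
from h import *
np.set_printoptions(precision=4,suppress=True)
z=.038
for y in (.04,-.045):
    x,yy=injig(manip.current_tcp_pos())
    manip.servo_line(jig(x-.006,yy,z),velocity=.04)
    manip.servo_line(jig(x-.006,y,z),velocity=.06)
    hit=manip.servo_line(jig(.022,y,z),velocity=.012,until_force=8)
    print(y,hit,injig(manip.current_tcp_pos())*1000,[np.round(manip.current_wrist_force(),2) for _ in range(2)],manip.current_time())
x,yy=injig(manip.current_tcp_pos())
manip.servo_line(jig(x-.012,yy,z),velocity=.04)
manip.servo_line(jig(x-.012,yy,.15),velocity=.15)
manip.goto([.40,.25,.25],down(TH))
for n,s in (("scene",(slice(130,220),slice(160,300))),("top",(slice(170,260),slice(250,370)))):
    im,d=manip.grab_frame(n); save("fin_"+n,cv2.resize(im[s],None,fx=5,fy=5,interpolation=cv2.INTER_CUBIC))
    for r in manip.trace(n,"straightedge")[:1]:
      P=cloud(n,d,r["region"]); P=P[P[:,2]>.022]
      for th in (TH,):
        Q=np.array([injig(p) for p in P]); k=(P[:,2]<.034)
        print(n,r["conf"],np.percentile(P[:,2],[5,50,95]))
        # true-edge line: max x by y bins
        b=[(yb,Q[(abs(Q[:,1]-yb)<.01)&k][:,0].max()) for yb in np.arange(-.09,.091,.02) if ((abs(Q[:,1]-yb)<.01)&k).any()]
        b=np.array(b)*1000; print(" edge x",b[:,1], "slope deg",np.degrees(np.polyfit(b[:,0],b[:,1],1)[0]))
print(manip.current_time())
E
python3 -c "
import cv2,numpy as np
a=cv2.imread('pics/fin_scene.png');print(a.shape)"
```

```text
0.04 True [ 2.8711 40.2202] [array([0.61, 0.82, 0.01]), array([0.61, 0.82, 0.01])] 24.325
-0.045 True [  3.0583 -44.9235] [array([-0.28,  0.22,  0.23]), array([-0.28,  0.22,  0.23])] 27.175
scene 0.78 [0.0248 0.029  0.054 ]
 edge x [62.7058 60.2152 63.3355 64.7941 66.4285 64.3186 65.9985 65.2154 64.0005
 64.1757] slope deg 0.879021414940813
top 0.58 [0.0247 0.0291 0.056 ]
 edge x [65.4392 64.1807 63.516  62.2849 60.7264 62.6533 64.2236 65.5075 66.6006
 65.1906] slope deg 0.5625728230045017
30.5667
(450, 700, 3)
```

View pics/fin_scene.png

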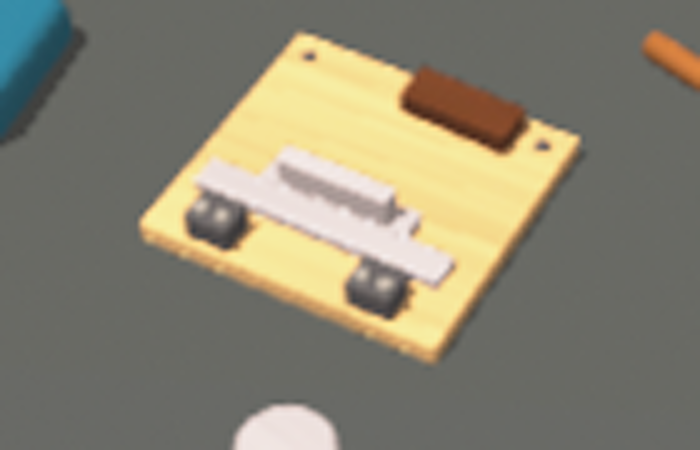

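View pics/fin_top.png

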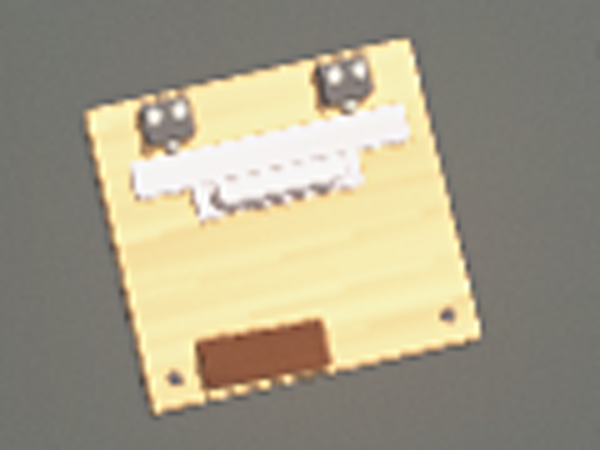

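Both views show the true edge against both bolt ends: about (170,148) and (350,108) in the top crop. Pushing harder at ±42 mm moved it less than 0.2 mm. One last gentle push at the centre will settle it before I hand in.

```bash
python3 - <<'E'
from h import *
z=.038; y=-.003
manip.goto(jig(-.010,y,.10),down(TH))
manip.servo_line(jig(-.010,y,z),velocity=.08,until_force=5)
print(manip.servo_line(jig(.012,y,z),velocity=.012,until_force=6),injig(manip.current_tcp_pos())*1000,manip.current_wrist_force())
manip.servo_line(jig(-.012,y,z),velocity=.03)
manip.servo_line(jig(-.012,y,.15),velocity=.12)
print(manip.current_time())
print(manip.close_job())
E
```

```text
True [ 2.72451831 -2.70765349] [ 0.68598999  0.94025427 -0.44110527]
36.1583
the job is handed in; nothing more can be done
None
```

The straightedge is lying flat on the jig board with its true edge against both stop bolts, released and clear of the robot; I handed the job in at about 36 s and have not seen a verdict.

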